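Check a biscotto's thickness with the bridge dial gauge

TASK

Check the thickness of the long biscotto on the baking sheet: pick up the bridge dial gauge and set it down gently astride the biscotto, so that both its feet stand flat on the sheet and its sprung measuring foot rests on the middle of the biscotto's top. Let go and leave the gauge standing there, showing the reading. The bakes break easily: do not press hard on the biscotto, and leave all three lying where they are.

Things in the scene. Friction and masses are not known exactly. Their poses are not given: they have to be found in the camera images.
- gauge: Bridge gauge, loose, 0.43 kg (+-25%), standing upright on the counter beside the sheet. Aluminium bridge along its y, 104 mm over all, on two steel feet 60 (x) by 12 mm (y), centred 46 mm either side: 80 mm clear between them, 46 mm clear under the beam, beam top at 60 mm. Works either way round. Origin: midway between the feet, level with their soles; z up, y along the bridge.
- dial_head (a point): Centre of the gauge's round grey dial head, 108 mm above its soles: a disc 60 mm across and 26 mm thick on a thin stem above the beam, top at 138 mm. Its flat faces look along the gauge's +x (white dial with needle) and -x: pinch it from above across these faces, fingers closing along the gauge's x.
- plunger (a joint): Slide of the gauge's sprung measuring foot, in m: how high the foot's underside stands above the soles of the gauge's feet, so that it reads a part's thickness; 0 when the gauge stands on a flat surface. A light spring (1.0 N at -0.006, 1.8 N at 0.020) pushes the foot down; it hangs at -0.006 when the gauge is lifted; upper stop 0.036.
- foot (a point): Centre of the underside of the measuring foot, a steel disc 22 mm across, 5 mm thick, under the middle of the bridge; it moves with the slide.
- biscotto: The long bake: a pale brown slab with round ends, 126 mm long (its x axis), 38 mm wide (y), 20 mm thick, flat on top with almond pieces; 60 g, lying on the sheet. Origin: centre of its underside.
- biscotto_top (a point): Middle of the biscotto's top face, 20 mm above the sheet.
- cookie: A round cookie on the sheet, 70 mm across, 15 mm high. Origin: centre of its underside. To be left alone.
- shortbread: A square shortbread on the sheet, 52 by 52 by 16 mm. Origin: centre of its underside. To be left alone.
- sheet: Fixed rimless aluminium baking sheet, 220 mm (x) by 360 mm (y), 6 mm thick, with a lip standing about 23 mm above the counter along its far (+x) edge only. The three bakes lie in a row along y, about 125 mm apart, in any order. Origin: centre of its underside, on the counter; its flat top is 6 mm above.
There are look-alikes about, which are no part of the job. What is shaped like the gauge but blue or green is not meant.

How it is judged:
By the outcome, as a careful person would: the job done as asked, in the order asked, and still so for the second after the job is handed in, with the robot touching nothing.
It also fails if it takes over 40 s, if anything falls off the work surface, if the arm or the gripper's body presses on something with over 40 N, if the wrist force passes 120 N, or if a joint passes its speed limit or range.

ROBOT

A 6-joint arm with a two-finger parallel gripper is mounted at the origin on the work surface. World frame = base frame: x ahead of the robot, y to its left, z up, the work surface at z = 0. Lengths are in m, angles in rad, forces in N, time in s.
With the tool pointing down it reaches from about 0.4 to 0.925 m from the base axis. Payload 12.5 kg.
Tool frame: the origin (TCP) lies at the very end of the fingers, on their centre line; the grasp point (between the pads) lies 19 mm behind it (env.tcp_to_grasp is the distance from the TCP to the grasp point, in m); z points along the fingers, y is the direction in which the jaws open and shut (so a half turn about z gives the same grasp; the last joint's range is limited). The gripper opens to 95 mm and grips with 3 to 60 N. Pads are 20 mm wide; open, the fingers measure 119 mm over their backs; the gripper's body (75 mm by 180 mm) begins 59 mm behind the grasp point.
Start: joints at [1.137, 0.491, 1.559, -0, 1.092, -0.106], TCP at [0.201, 0.592, 0.179] pointing down, gripper open.
Joint ranges: [-3.1, 3.1], [-0.84, 2.19], [0.05, 2.79], [-1.13, 4.28], [0.06, 2.93], [-2.69, 2.69]. Speed limits (rad/s): [2.22, 2.22, 2.79, 3.14, 3.14, 3.14].

INTERFACE

Orientations are given as [roll, pitch, yaw] about the fixed x, y, z axes, in that order (R = Rz(yaw) Ry(pitch) Rx(roll)).
In Python, from rig import env gives the robot as it stands.
- The arm moves only by the tool arm_command, never from a script. Its argument "commands" is a list of rows, each a list of 7 numbers: the shift along the tool's x, y, z in mm, then the turn, a rotation vector about the tool's x, y, z in degrees, then the finger opening in mm, from 0 to 95.1. A call has 1 to 5 rows; each row shifts and turns the commanded pose from where the row before left it, along the tool's axes as they then stand; what a row does not reach is not made up. A row lasts 1/10 s, in which the tool goes at most 50 mm and 8.59 degrees, less where a joint would pass 70% of its speed; a pose out of reach is approached as far as the arm can. A call with a gripper value outside its range is refused whole. The fingers move at their own pace and stop on an object; the grip force is fixed at half the most. Time passes only in rows, so rows that do not move let the fingers close. It gives the time, the measured TCP pose, the force and the opening at its end, in the units of the state.
- env.sense(): the state, without advancing time (a new reading comes with each control period).
- env.get_image(name): name is "scene" or "top" or "wrist"; returns the picture (420x560x3 uint8, red, green, blue); there is no depth.
- env.camera_params(name): a dict with "vertical_fov" (degrees; the focal length in pixels is half the picture's height over the tangent of half this angle, whatever the lens; pixels are square), "cx", "cy" (the principal point, pixels), "world_to_cam" (4x4, takes a point from world to camera coordinates); the wrist camera has in their place "mount" (4x4, takes a point from camera to tool coordinates, whose origin is the TCP and whose axes are the flange's). Camera axes: x right, y down, z forward; pixel columns grow to the right and rows downward; lengths in m; the calibration is good to about 2 mm. A picture is of the moment at which its call begins: read the wrist's pose just before it. camera_params takes no time and is no camera call.
- env.job_done(): hands the job in, once; it reports no verdict.
The state is a dict: "t": time; "joints": joint angles; "joint_velocities": joint speeds; "effort": joint torques, N m; "tool_pos": TCP position; "tool_rot": TCP orientation; "ft_force": force on the tool from outside, world axes, zero at the start; "wrist_torque": the same for the moment, N m; "width": finger opening in m.
Only numpy, scipy, OpenCV 4.12 (cv2) and the standard library are available. Lean on these libraries where they do the work, as an engineer would, in place of code of your own. Each camera call takes 0.05 s, during which the arm holds its last target. There are 200 camera calls.

## Working session

There is one attempt and no reset: what is moved stays moved. The work goes in short steps, Python scripts to look and compute and a tool call to move; the robot and the scene stay as the last step left them, time stands still between calls to the robot, and variables do not carry over. Pictures are saved under pics/ and viewed, about 8 in all and at most 12, crops included, and the job is handed in when it is done.

Besides the shell and the picture viewer there is one more tool, called after "Call:" as name([rows], argument=value, ...), one row to a line, values as JSON. arm_command: Moves the arm, as the interface text tells. Its arguments: {"type":"object","properties":{"commands":{"type":"array"}},"required":["commands"]}

```bash
mkdir -p pics; ls; cat > h.py <<'E'
import numpy as np, cv2
from rig import env
def cam(n):
    p=env.camera_params(n); f=210/np.tan(np.radians(p["vertical_fov"])/2)
    if n=="wrist":
        from scipy.spatial.transform import Rotation as R
        s=env.sense(); T=np.eye(4); T[:3,:3]=R.from_euler("xyz",s["tool_rot"]).as_matrix(); T[:3,3]=s["tool_pos"]
        W=T@np.array(p["mount"])
    else: W=np.linalg.inv(np.array(p["world_to_cam"]))
    return f,p["cx"],p["cy"],W
def ray(c,u,v,z):
    f,cx,cy,W=c; d=W[:3,:3]@np.array([(u-cx)/f,(v-cy)/f,1]); o=W[:3,3]
    return o+d*(z-o[2])/d[2]
def proj(c,P):
    f,cx,cy,W=c; q=np.linalg.inv(W)@np.append(P,1); return np.array([cx+f*q[0]/q[2],cy+f*q[1]/q[2]])
def snap(n,fn):
    c=cam(n); im=env.get_image(n); cv2.imwrite("pics/"+fn+".png",im[:,:,::-1]); return c,im
E
python3 - <<'E'
from h import *
for n in("scene","top"):
    c,im=snap(n,n+"0"); print(n,c[0],c[1],c[2],c[3].round(3).tolist())
print(env.camera_params("top"))
print(env.sense())
E
```

```text
pics
scene 389.99753275692746 279.12177894042685 200.16805935072958 [[-0.868, 0.274, -0.415, 0.736], [0.497, 0.477, -0.725, 0.527], [-0.001, -0.835, -0.55, 0.508], [0.0, 0.0, 0.0, 1.0]]
top 467.5764797059338 284.1510590404524 209.6193765714283 [[0.02, -0.981, 0.195, 0.205], [-1.0, -0.018, 0.013, -0.03], [-0.009, -0.195, -0.981, 1.221], [0.0, 0.0, 0.0, 1.0]]
{'vertical_fov': 48.372022289583526, 'cx': 284.1510590404524, 'cy': 209.6193765714283, 'world_to_cam': array([[ 0.02042038, -0.99974952, -0.00916037, -0.02311578],
       [-0.98062747, -0.0182428 , -0.19503067,  0.43908122],
       [ 0.19481471,  0.01296551, -0.98075436,  1.15783837],
       [ 0.        ,  0.        ,  0.        ,  1.        ]])}
{'t': 0.1, 'joints': array([ 1.13737954e+00,  4.91470391e-01,  1.55939155e+00,  4.14170057e-05,
        1.09169656e+00, -1.05609977e-01]), 'joint_velocities': array([-0.00050361, -0.00127845, -0.00028133, -0.00050196,  0.00150165,
        0.00126477]), 'effort': array([ 1.71831121e-03, -6.13617325e+01, -2.58604538e+01,  6.93595293e-02,
        4.70740255e-02, -5.39161658e-05]), 'tool_pos': array([0.20109811, 0.59150097, 0.1784371 ]), 'tool_rot': array([-3.14063606e+00, -1.38344700e-04,  2.81376667e+00]), 'ft_force': array([-0.1273866 , -0.60391544, -0.47699669]), 'wrist_torque': array([-0.01004328, -0.04624227,  0.01513485]), 'width': 0.095260781188834}
```

View pics/top0.png

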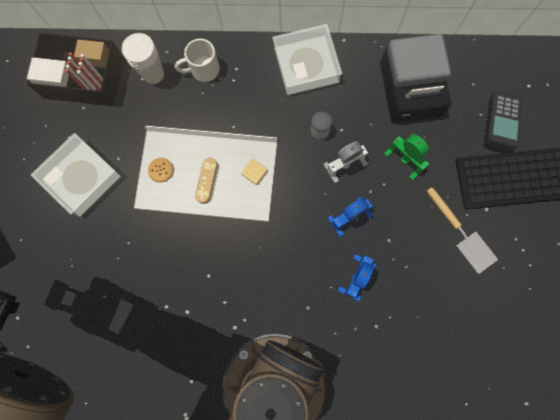

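View pics/scene0.png

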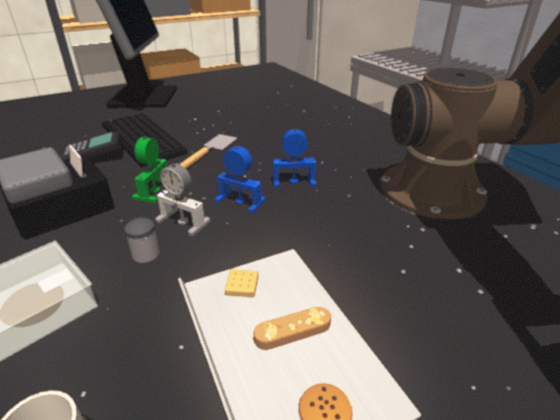

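The top view shows the grey gauge at about (347,160) and the biscotto at (206,180). The sheet spans x 137–277. The blue and green copies lie right of and below the gauge, and a dark weight stands at (321,125). Next I take measurements and an enlarged crop.

```bash
python3 - <<'E'
from h import *
im=cv2.imread("pics/top0.png"); c=cam("top"); cs=cam("scene")
cr=cv2.resize(im[110:210,300:400],None,fx=5,fy=5,interpolation=cv2.INTER_CUBIC)
s=cv2.imread("pics/scene0.png")
cr2=cv2.resize(s[150:250,140:220],None,fx=5,fy=5,interpolation=cv2.INTER_CUBIC)
cv2.imwrite("pics/crop.png",np.hstack([cr[:, :400],cr2[:, :400]]))
hsv=cv2.cvtColor(im,cv2.COLOR_BGR2HSV)
m=((hsv[...,1]>70)&(hsv[...,0]<35)).astype(np.uint8)
m[:125]=0;m[222:]=0;m[:,:136]=0;m[:,280:]=0
n,l,st,ce=cv2.connectedComponentsWithStats(m)
for i in range(1,n):
    if st[i,4]<60: continue
    cn=np.argwhere(l==i)[:,::-1].astype(np.float32)
    P=np.array([ray(c,u,v,.02)[:2] for u,v in cn]).astype(np.float32)
    r=cv2.minAreaRect(P*1000); print(st[i],ce[i],r)
m=((hsv[...,2]>120)&(hsv[...,1]<60)).astype(np.uint8); m[:125]=0;m[225:]=0;m[:,:120]=0;m[:,290:]=0
P=np.array([ray(c,u,v,.006)[:2] for v,u in np.argwhere(m)]).astype(np.float32); print("sheet",cv2.minAreaRect(P*1000))
E
```

```text
[148 158  25  24 481] [160.07900208 169.57588358] ((547.2760009765625, 319.47125244140625), (63.732173919677734, 64.99612426757812), 1.0320059061050415)
[196 158  21  45 563] [206.05328597 179.97513321] ((521.0185546875, 195.24224853515625), (38.564918518066406, 123.71691131591797), 80.700927734375)
[242 159  25  25 362] [253.98066298 171.4198895 ] ((546.2520141601562, 68.28307342529297), (51.98451232910156, 51.314208984375), 54.85838317871094)
sheet ((555.973388671875, 199.6668243408203), (365.90411376953125, 255.52069091796875), 85.61799621582031)
```

View pics/crop.png

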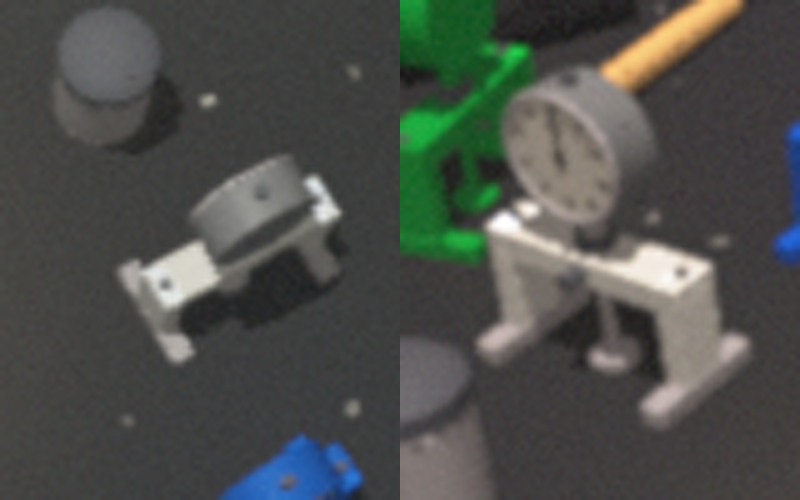

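```bash
python3 - <<'E'
from h import *
c=cam("top");s=cam("scene")
a=ray(c,333,167,.06);b=ray(c,364.4,150.4,.06);d=ray(c,352.4,148.4,.138)
t1=ray(s,140+571/5,150+75/5,.138)
a2=ray(s,140+283/5,150+270/5,.06); a2=ray(s,140+(683-400)/5,150+270/5,.06)
t1=ray(s,140+(571-400)/5,150+75/5,.138)
print(a,b,d,(a+b)/2,np.linalg.norm(a-b),np.degrees(np.arctan2(*(a-b)[1::-1])))
print("scene",t1,a2)
w=env.camera_params("wrist");print(w)
E
```

```text
[ 0.55034568 -0.13829022  0.06      ] [ 0.59648747 -0.21961245  0.06      ] [ 0.57478121 -0.17794132  0.138     ] [ 0.57341658 -0.17895133  0.06      ] 0.0935006360215597 119.57034311848668
scene [ 0.57499187 -0.17675046  0.138     ] [ 0.55224763 -0.13615556  0.06      ]
{'vertical_fov': 67.78535920474302, 'cx': 275.59409539536347, 'cy': 211.04701368510166, 'mount': array([[-1.55277201e-03, -9.64763543e-01, -2.63113845e-01,
         7.46067415e-02],
       [ 9.99998792e-01, -1.51632484e-03, -3.41582982e-04,
         1.81663694e-04],
       [-6.94192506e-05, -2.63114058e-01,  9.64764732e-01,
        -2.06073897e-01],
       [ 0.00000000e+00,  0.00000000e+00,  0.00000000e+00,
         1.00000000e+00]])}
```

Call:
arm_command([
  [0,0,-10,0,0,8.3,95],
  [0,0,-10,0,0,8.3,95],
  [0,0,-10,0,0,8.3,95],
  [0,0,-10,0,0,8.3,95],
  [0,0,-10,0,0,8.3,95],
])

```text
t: 0.6
tool_pos: [0.2011, 0.5916, 0.229]
tool_rot: [-3.141, 0.0, 2.084]
ft_force: [-0.4, -0.2, -0.4]
width: 0.0947
```

Call:
arm_command([
  [-40,-3,0,0,0,0,95],
  [-40,-3,0,0,0,0,95],
  [-40,-3,0,0,0,0,95],
  [-40,-3,0,0,0,0,95],
  [-40,-3,0,0,0,0,95],
])

```text
t: 1.1
tool_pos: [0.2876, 0.409, 0.2287]
tool_rot: [-3.141, 0.0, 2.09]
ft_force: [1.2, 0.7, 0.5]
width: 0.095
```

Call:
arm_command([
  [-40,-3,0,0,0,0,95],
  [-40,-3,0,0,0,0,95],
  [-40,-3,0,0,0,0,95],
  [-40,-3,0,0,0,0,95],
  [-40,-3,0,0,0,0,95],
])

```text
t: 1.6
tool_pos: [0.3737, 0.2279, 0.2289]
tool_rot: [-3.142, -0.0, 2.09]
ft_force: [0.6, 1.3, -0.8]
width: 0.0949
```

Call:
arm_command([
  [-40,-3,0,0,0,0,95],
  [-40,-3,0,0,0,0,95],
  [-40,-3,0,0,0,0,95],
  [-40,-3,0,0,0,0,95],
  [-40,-3,0,0,0,0,95],
])

```text
t: 2.1
tool_pos: [0.4599, 0.0467, 0.2289]
tool_rot: [-3.142, -0.0, 2.089]
ft_force: [0.4, 0.4, -0.3]
width: 0.0948
```

Call:
arm_command([
  [-45,-2,0,0,0,0,95],
  [-45,-2,0,0,0,0,95],
  [-45,-2,0,0,0,0,95],
  [-45,-2,0,0,0,0,95],
  [-40,-2,0,0,0,0,95],
])

```text
t: 2.6
tool_pos: [0.5605, -0.1498, 0.2286]
tool_rot: [-3.141, -0.0, 2.089]
ft_force: [1.3, 1.1, -0.4]
width: 0.0951
```

Call:
arm_command([
  [-30,-1,0,0,0,0,95],
  [0,0,0,0,0,0,95],
  [0,0,0,0,0,0,95],
])

```text
t: 2.9
tool_pos: [0.5735, -0.1743, 0.2282]
tool_rot: [-3.141, -0.001, 2.088]
ft_force: [-0.6, 0.5, -0.8]
width: 0.0951
```

```bash
python3 - <<'E'
from h import *
c,im=snap("wrist","w1"); s=env.sense(); print(s["tool_pos"],s["tool_rot"],c[3].round(3).tolist())
print(proj(c,np.array([.5749,-.1778,.138])))
E
```

```text
[ 0.57343223 -0.17359472  0.22853286] [-3.14112501e+00 -1.02789812e-03  2.08944570e+00] [[0.87, 0.477, 0.128, 0.537], [0.494, -0.839, -0.228, -0.11], [-0.001, 0.262, -0.965, 0.434], [0.0, 0.0, 0.0, 1.0]]
[275.48568149 208.75745767]
```

View pics/w1.png

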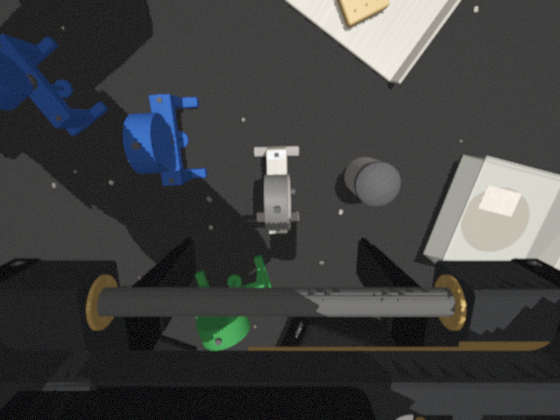

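Call:
arm_command([
  [-3.5,1,20,0,0,0,95],
  [0,0,35,0,0,0,95],
  [0,0,35,0,0,0,95],
  [0,0,30,0,0,0,95],
  [0,0,19,0,0,0,95],
])

```text
t: 3.45
tool_pos: [0.5754, -0.175, 0.0882]
tool_rot: [-3.14, -0.002, 2.091]
ft_force: [0.3, 0.3, -0.1]
width: 0.0949
```

Call:
arm_command([
  [0,0,0,0,0,0,95],
  [0,0,0,0,0,0,60],
  [0,0,0,0,0,0,40],
  [0,0,0,0,0,0,30],
  [0,0,0,0,0,0,26],
])

```text
t: 3.95
tool_pos: [0.5768, -0.1768, 0.0908]
tool_rot: [3.141, 0.001, 2.09]
ft_force: [0.6, -0.8, -0.1]
width: 0.0681
```

Call:
arm_command([
  [0,0,0,0,0,0,15],
  [0,0,0,0,0,0,10],
  [0,0,0,0,0,0,10],
  [0,0,0,0,0,0,10],
  [0,0,0,0,0,0,10],
])

```text
t: 4.45
tool_pos: [0.5765, -0.1768, 0.0898]
tool_rot: [-3.142, -0.0, 2.089]
ft_force: [1.0, -0.5, -0.5]
width: 0.0284
```

Call:
arm_command([
  [0,0,0,0,0,0,10],
  [0,0,0,0,0,0,10],
  [0,0,0,0,0,0,10],
])

```text
t: 4.75
tool_pos: [0.5766, -0.1767, 0.0899]
tool_rot: [3.141, -0.0, 2.089]
ft_force: [0.9, 0.8, -0.8]
width: 0.0257
```

Call:
arm_command([
  [0,0,-10,0,0,0,10],
  [0,0,-20,0,0,0,10],
  [0,0,-25,0,0,0,10],
  [0,0,-25,0,0,0,10],
  [0,0,-20,0,0,0,10],
])

```text
t: 5.25
tool_pos: [0.5764, -0.1767, 0.1917]
tool_rot: [3.141, 0.0, 2.09]
ft_force: [-0.4, -0.6, -4.0]
width: 0.0258
```

Call:
arm_command([
  [0,0,0,0,0,0,10],
  [0,0,0,0,0,0,10],
])

```text
t: 5.45
tool_pos: [0.5762, -0.1766, 0.1896]
tool_rot: [-3.141, -0.0, 2.09]
ft_force: [-0.3, -0.3, -4.3]
width: 0.0257
```

Call:
arm_command([
  [30,12,0,0,0,0,10],
  [42.5,16.5,0,0,0,0,10],
  [42.5,16.5,0,0,0,0,10],
  [42.5,16.5,0,0,0,0,10],
  [42.5,16.5,0,0,0,0,10],
])

```text
t: 5.95
tool_pos: [0.5439, 0.0372, 0.1885]
tool_rot: [-3.14, -0.001, 2.089]
ft_force: [0.3, 0.4, -3.7]
width: 0.0256
```

Call:
arm_command([
  [0,0,0,0,0,7,10],
  [0,0,0,0,0,8,10],
  [0,0,0,0,0,8,10],
  [0,0,0,0,0,8,10],
  [0,0,0,0,0,8,10],
])

```text
t: 6.45
tool_pos: [0.5444, 0.0357, 0.1884]
tool_rot: [-3.139, 0.0, 1.403]
ft_force: [-0.9, 0.9, -3.7]
width: 0.0252
```

```bash
python3 - <<'E'
from h import *
c,im=snap("wrist","w2"); s=env.sense(); print(s["tool_pos"],s["tool_rot"])
E
```

```text
[0.54441856 0.03569489 0.18839813] [-3.13896406e+00  2.11453521e-04  1.39468637e+00]
```

View pics/w2.png

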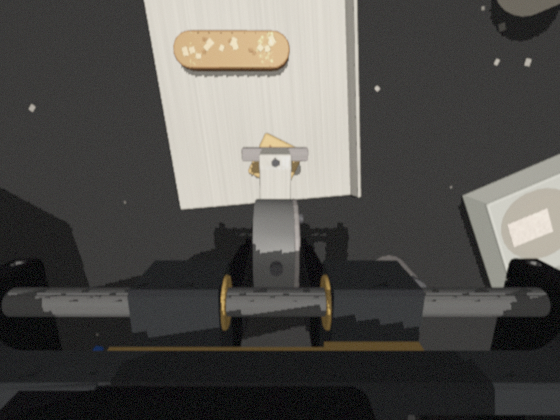

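```bash
cat > b.py <<'E'
from h import *
def bis(im,c,vmin=150):
    hsv=cv2.cvtColor(im,cv2.COLOR_RGB2HSV)
    m=((hsv[...,1]>70)&(hsv[...,0]<30)&(hsv[...,2]>vmin)).astype(np.uint8)
    m=cv2.morphologyEx(m,cv2.MORPH_CLOSE,np.ones((7,7)))
    n,l,st,ce=cv2.connectedComponentsWithStats(m)
    for i in range(1,n):
        if st[i,4]<2000: continue
        P=np.array([ray(c,u,v,.026)[:2] for v,u in np.argwhere(l==i)]).astype(np.float32)
        r=cv2.minAreaRect(P*1000); print(vmin,st[i],ce[i],np.round(r[0],1),np.round(r[1],1),round(r[2],1),"mean",P.mean(0)*1000)
E
python3 - <<'E'
from b import *
c=cam("wrist"); im=cv2.imread("pics/w2.png")[:,:,::-1].copy()
for v in (100,150,170,185): bis(im[:130],c,v)
s=env.sense(); from scipy.spatial.transform import Rotation as R
Rm=R.from_euler("xyz",s["tool_rot"]).as_matrix()
for n,u,v,z in(("screw",275.5,163,.0985+.06),("footL",242,154,.0985+.01),("footR",308,154,.0985+.01),("hole",276.5,268,.0985+.138)):
    print(n,(Rm.T@(ray(c,u,v,z)-s["tool_pos"])*1000).round(1))
E
```

```text
100 [ 174   31  115   38 4054] [230.63122842  49.55056734] [523.1 194.8] [ 36.  122.5] 79.8 mean [522.8616  194.91188]
150 [ 174   31  115   37 3946] [230.52002027  49.06487582] [523.2 195.2] [ 35.  122.5] 79.8 mean [522.8456  195.39929]
170 [ 174   31  115   37 3870] [230.28682171  48.72067183] [523.2 195.2] [ 35.  122.5] 79.8 mean [522.66907 195.77425]
185 [ 174   31  115   36 3836] [230.37799791  48.57924922] [523.2 195.7] [ 34.  122.5] 79.8 mean [522.7968  195.89201]
screw [47.4 -0.7 29.9]
footL [ 49.7 -31.   80. ]
footR [49.7 28.6 79.8]
hole [ -1.3  -0.1 -48.1]
```

Call:
arm_command([
  [20,-7,0,0,0,0,10],
  [40,-13,0,0,0,0,10],
  [40,-13,0,0,0,0,10],
  [35,-10,0,0,0,0,10],
  [18.5,-6,0,0,0,0,10],
])

```text
t: 7.0
tool_pos: [0.5204, 0.1973, 0.1887]
tool_rot: [-3.14, 0.0, 1.413]
ft_force: [0.3, -0.1, -2.9]
width: 0.0258
```

Call:
arm_command([
  [0,0,0,0,0,0,10],
  [0,0,15,0,0,0,10],
  [0,0,15,0,0,0,10],
  [0,0,0,0,0,0,10],
  [0,0,0,0,0,0,10],
])

```text
t: 7.5
tool_pos: [0.5215, 0.1944, 0.1596]
tool_rot: [-3.14, 0.001, 1.409]
ft_force: [0.6, 0.7, -3.7]
width: 0.0255
```

```bash
python3 - <<'E'
from b import *
s=env.sense(); print(s["tool_pos"],s["tool_rot"],s["ft_force"])
c,im=snap("wrist","w3"); c2,i2=snap("scene","s3")
cv2.imwrite("pics/c3.png",np.hstack([im[120:420,130:430],cv2.resize(i2[200:400,190:390],(300,300))])[:,:,::-1])
bis(im,c)
E
```

```text
[0.52150103 0.19438803 0.15963121] [-3.14048924e+00  5.02616899e-04  1.40938492e+00] [ 0.62739595  0.74282285 -3.68205706]
150 [ 252   35   65   69 3490] [283.95644699  68.82578797] [549.8 320. ] [63.6 63.6] 31.8 mean [549.8286  320.49393]
```

View pics/c3.png

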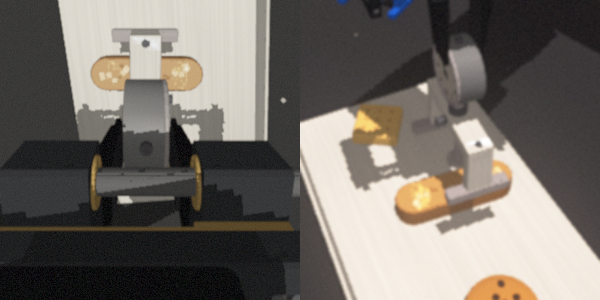

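Call:
arm_command([
  [1,1,10,0,0,0,10],
  [0,0,15,0,0,0,10],
  [0,0,8,0,0,0,10],
  [0,0,5,0,0,0,10],
  [0,0,5,0,0,0,10],
])

```text
t: 8.1
tool_pos: [0.5227, 0.1959, 0.1168]
tool_rot: [-3.142, -0.0, 1.409]
ft_force: [-0.8, -0.1, -2.2]
width: 0.0259
```

Call:
arm_command([
  [0,0,5,0,0,0,10],
  [0,0,4,0,0,0,10],
  [0,0,3,0,0,0,10],
  [0,0,3,0,0,0,10],
  [0,0,0,0,0,0,10],
])

```text
t: 8.6
tool_pos: [0.5227, 0.1958, 0.1017]
tool_rot: [-3.141, -0.0, 1.409]
ft_force: [-1.3, 0.8, -1.8]
width: 0.0253
```

```bash
python3 - <<'E'
from b import *
s=env.sense(); print(s["tool_pos"],s["tool_rot"],s["ft_force"],s["wrist_torque"])
c2,i2=snap("scene","s4"); c,im=snap("wrist","w4")
cv2.imwrite("pics/c4.png",np.hstack([cv2.resize(i2[240:380,230:370],(560,560),interpolation=cv2.INTER_CUBIC)])[:,:,::-1])
E
```

```text
[0.52267034 0.19584424 0.10170984] [-3.14149454e+00 -6.44736088e-05  1.40879982e+00] [-1.29788752  0.81971234 -1.81172435] [0.10630339 0.29286384 0.00601071]
```

View pics/c4.png

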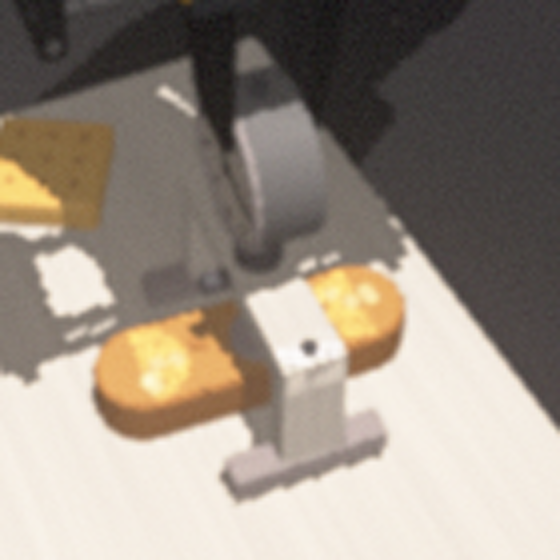

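Call:
arm_command([
  [0,0,2,0,0,0,10],
  [0,0,1.5,0,0,0,10],
  [0,0,0,0,0,0,10],
])

```text
t: 9.0
tool_pos: [0.5228, 0.1958, 0.0983]
tool_rot: [3.141, -0.0, 1.409]
ft_force: [-0.3, 0.2, -1.1]
width: 0.0258
```

Call:
arm_command([
  [0,0,1,0,0,0,10],
  [0,0,0,0,0,0,10],
])

```text
t: 9.2
tool_pos: [0.5228, 0.1959, 0.0974]
tool_rot: [3.141, -0.0, 1.409]
ft_force: [-0.3, 0.1, -1.8]
width: 0.0259
```

Call:
arm_command([
  [0,0,0.7,0,0,0,10],
  [0,0,0,0,0,0,10],
])

```text
t: 9.4
tool_pos: [0.5229, 0.1961, 0.0972]
tool_rot: [3.141, -0.001, 1.409]
ft_force: [-1.5, 2.5, 3.4]
width: 0.0258
```

Call:
arm_command([
  [0,0,0,0,0,0,28],
  [0,0,0,0,0,0,35],
  [0,0,0,0,0,0,45],
  [0,0,0,0,0,0,70],
  [0,0,0,0,0,0,80],
])

```text
t: 9.9
tool_pos: [0.5227, 0.1958, 0.0967]
tool_rot: [3.142, -0.0, 1.409]
ft_force: [0.0, 0.6, -0.1]
width: 0.0537
```

Call:
arm_command([
  [0,0,0,0,0,0,80],
  [0,0,-10,0,0,0,80],
  [0,0,-20,0,0,0,80],
  [0,0,-30,0,0,0,80],
  [0,0,-30,0,0,0,80],
])

```text
t: 10.4
tool_pos: [0.5225, 0.1958, 0.1883]
tool_rot: [-3.141, 0.0, 1.409]
ft_force: [0.7, 0.8, -0.4]
width: 0.0798
```

Call:
arm_command([
  [0,0,-20,0,0,0,80],
  [-30,0,0,0,0,0,80],
  [-40,0,0,0,0,0,80],
  [-40,0,0,0,0,0,80],
  [0,0,0,0,0,0,80],
])

```text
t: 10.9
tool_pos: [0.5044, 0.0842, 0.2077]
tool_rot: [3.141, 0.0, 1.406]
ft_force: [0.2, -0.2, 0.2]
width: 0.0801
```

```bash
python3 - <<'E'
from b import *
s=env.sense(); print(s["t"],s["tool_pos"],s["ft_force"])
c2,i2=snap("scene","s5"); c,im=snap("wrist","w5")
cv2.imwrite("pics/c5.png",np.hstack([cv2.resize(i2[240:380,230:370],(420,420),interpolation=cv2.INTER_CUBIC),im[:,90:470]])[:,:,::-1])
bis(im,c)
E
```

```text
10.9 [0.50437318 0.08416327 0.20766503] [ 0.15784203 -0.24203966  0.20117772]
```

View pics/c5.png

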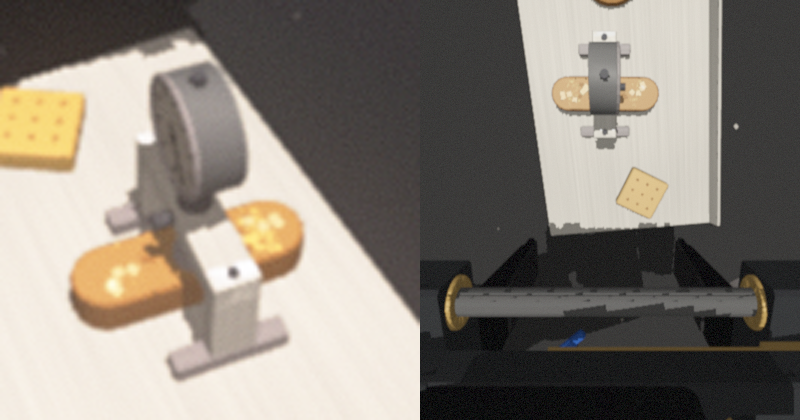

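```bash
python3 - <<'E'
from b import *
c=cam("wrist")
a=ray(c,274,36,.066);b=ray(c,275,131,.066);print("gauge",(a+b)/2,np.linalg.norm(a-b),np.degrees(np.arctan2(*(a-b)[1::-1])))
im=cv2.imread("pics/w5.png"); hsv=cv2.cvtColor(im,cv2.COLOR_BGR2HSV)
m=((hsv[...,1]>60)&(hsv[...,0]<30)&(hsv[...,2]>110)); m[:65]=0;m[120:]=0
P=np.array([ray(c,u,v,.026)[:2] for v,u in np.argwhere(m)]).astype(np.float32)
print(cv2.minAreaRect(P*1000))
# soles: dial hole height check across two views
c2,i2=snap("top","t5")
for v in("top",):
    m=cv2.cvtColor(i2,cv2.COLOR_RGB2HSV)
E
```

```text
gauge [0.52232257 0.20038458 0.066     ] 0.09203925943963305 81.11725312907856
((521.8613891601562, 195.2995147705078), (37.29751205444336, 123.71558380126953), 80.52466583251953)
```

```bash
python3 - <<'E'
from b import *
w=cv2.imread("pics/w5.png");t=cv2.imread("pics/t5.png")
cv2.imwrite("pics/c6.png",np.hstack([cv2.resize(w[25:145,215:335],(600,600),interpolation=cv2.INTER_CUBIC)]))
cv2.imwrite("pics/c7.png",cv2.resize(t[145:215,170:240],(560,560),interpolation=cv2.INTER_CUBIC))
E
```

```text
(no output)
```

View pics/c6.png

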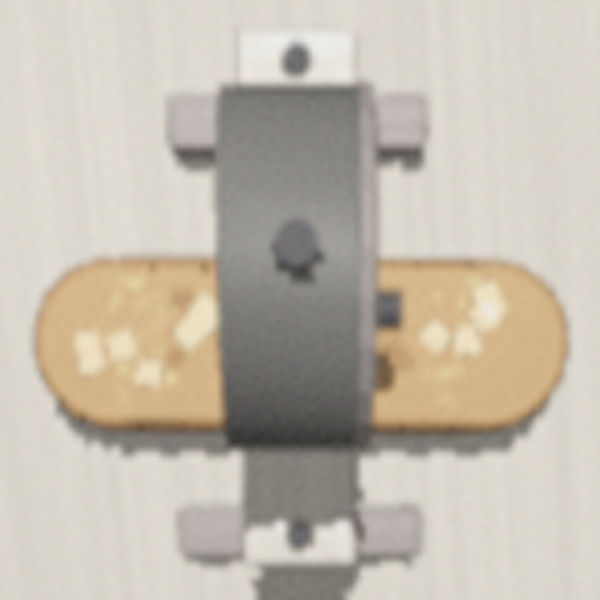

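View pics/c7.png

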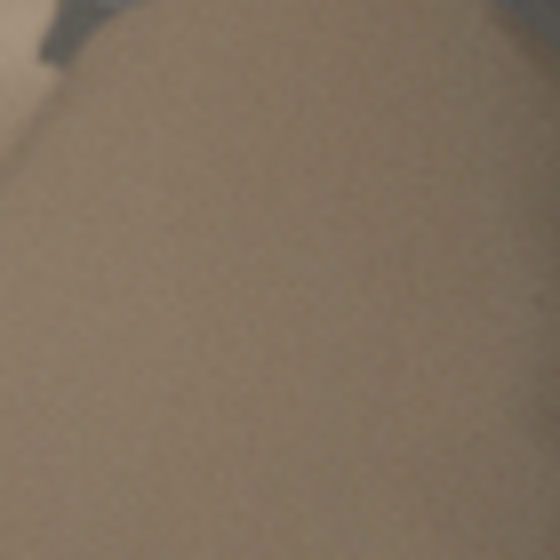

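```bash
python3 - <<'E'
from h import *
c=cam("wrist"); r=lambda x,y,z: ray(c,215+x/5-.4,25+y/5-.4,z)*1000
B=(r(301,258,.026)+r(301,428,.026))/2; B2=(r(35,342,.026)+r(568,342,.026))/2
print("bisc",B,B2,"w",np.linalg.norm(r(301,258,.026)-r(301,428,.026)))
for z in(.012,.016,.02):
    a,b=r(297,122,z),r(300,532,z); print(z,(a+b)/2,np.linalg.norm(a-b))
a,b=r(296,60,.066),r(300,533,.066);print((a+b)/2)
E
```

```text
bisc [521.78348673 196.89752756  26.        ] [521.97669941 197.34135739  26.        ] w 37.23432621286587
0.012 [521.77466037 200.64336716  12.        ] 92.65797151193284
0.016 [521.7241825  200.24747617  16.        ] 91.73477159994701
0.02 [521.67370464 199.85158518  20.        ] 90.81157168796123
[521.90508092 200.76506956  66.        ]
```

```bash
python3 - <<'E'
from rig import env
print(env.job_done(), env.sense()["t"])
E
```

```text
the job is handed in; nothing more can be done
the job is handed in; nothing more can be done
```

I picked up the grey gauge by its dial head and set it down astride the biscotto. I then let go, backed the arm clear and handed the job in at about 11 s.

- **Set-down:** I lowered the gauge in steps of about 1 mm. The feet touched the sheet with only a few newtons at the wrist.
- **Final pictures:** The gauge stands upright with a foot on the sheet either side of the biscotto. The biscotto is where it was, within 2 mm or so. The shortbread and cookie look undisturbed.
- **Centring:** The measuring foot is within about 0.3 mm of the middle along the biscotto's length. It is about 3–4 mm off the middle across its width, one image estimate giving up to 5 mm, but the 22 mm disc should still lie wholly on the 38 mm top. I left it there, because moving it risked dragging the biscotto.
- **Not checked:** I did not read the needle, since the dial was not legible in the pictures. The last top-camera picture was blocked by the arm, so the final position rests on the wrist and scene cameras.

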